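# Fetch a bearing tray from the roller-catch cabinet

## Task

Pull the bearing cabinet's door open through its roller catch, take out the tray with the red front, keeping it level so that no bearing spills, and set it down gently in the middle of the green mat, lined up lengthwise with it. Then push the cabinet door shut until the catch snaps home. Leave the blue tray and everything else where they are.

Things in the scene. Friction and masses are not known exactly. Their poses are not given: they have to be found in the camera images.
- cabinet: Walnut bench cabinet with clear acrylic top, fixed on the table: carcass 170 deep (x), 180 wide (y), 154 high. Origin under its centre; x points to its back, y to its left (hinge) side, z up. Its open front is the plane x = -85 mm. Behind the door, in an upper tier, the red and the blue tray stand side by side, either one in either bay; below are fixed trays that play no part.
- tray_shelf (a point): Middle of the front edge of the shelf under both trays, in the front plane, 100 mm above the table. Bays are 68 mm wide, centred 38 mm to either side (cabinet y = +38 and -38 mm), with 4 mm play beside a tray and 10 mm above it (underside of the top: 146 mm above the table).
- door (a joint): Door angle: 0 shut; opens by the free edge swinging forward (cabinet -x), then to the cabinet's +y side, up to 2.3 rad. Wood frame with clear pane, 180 wide, 150 high, 46 mm deep, 0.45 kg. It swings freely and stays where it is left. Open it to 1.8 rad or more to take a tray out; at 2.0 an open gripper has room beside the bay next to the hinge too.
- catch (a point): Double roller catch inside the carcass near the door's free edge, 60 mm above the table (145 mm from the hinge axis); it grips a spear on the door. About 8 N at the pull opens the door, and about 8 N shuts it. Resting on the rollers, not snapped in, the door reads about 0.09 rad; once pushed below about 0.03 rad the rollers draw it shut to 0.
- door_hinge (a point): Point on the door's vertical hinge axis, 135 mm above the table, at the left front edge of the carcass (cabinet x = -85, y = +90 mm).
- door_pull (a point): Point on the axis of the door's steel T-bar pull, 135 mm above the table: vertical round bar, 11 mm diameter, from 30 to 150 mm above the table, free above its upper stub (at 107 mm). Its axis is 32 mm off the door's outer face; when shut it lies at cabinet x = -163, y = -82 mm (172 mm along the door and 78 mm forward of the hinge axis).
- tray_red: Walnut tray with red front, rims and ball knob: open box 160 long (x), 60 wide (y), 36 high, walls 4 mm, 0.3 to 0.56 kg, chrome bearings fixed inside. Origin under the box's centre; its -x end is the front. In the cabinet its axes are the cabinet's and its front stands about 5 mm out of the carcass. Slides freely; tips off the shelf once drawn out by more than about 70 mm.
- tray_red_knob (a point): Centre of the red tray's ball knob, 18 mm in diameter, 20 mm in front of the front panel, 20 mm above the tray's underside, on a neck of 8 mm diameter. A pinched ball turns between the fingers and does not hold the tray level.
- tray_blue: The same tray with a blue front, rims and knob; it stays in its bay.
- mat: Green tuning mat with two white lines along it, 250 long (x) x 150 wide (y) x 4 mm thick, fixed on the table; origin under its centre.
- yoyo: Matte black yo-yo lying flat, 56 mm in diameter, 42 high; leave it.
- yoyo_silver: Silver yo-yo lying flat, 56 mm in diameter, 42 high; leave it.
- jar: Glass jar with steel lid, 64 mm in diameter, 75 high; leave it.
- wrench: Red plastic axle wrench lying flat, 135 mm long, 38 wide, 8 high; leave it.
- caliper: Steel caliper lying flat, 230 mm long, 68 wide, 14 high; leave it.

How it is judged:
On the way, in this order (a step that is already met when the one before it is completed fails the run):
1. the door has been pulled open through the catch (value of joint door above 0.8 rad), for 0.1 s.
2. the red tray lies level on the green mat, let go, with the door still open (x of tray_red in the frame of mat between -0.03 and 0.03 m and y of tray_red in the frame of mat between -0.03 and 0.03 m and z of tray_red in the frame of mat below 0.008 m and angle between the x axis of tray_red and the x axis of mat, either way round below 0.2 rad and angle between tray_red's own z axis and vertical below 0.05 rad and contact force between tray_red and the fingers below 0.1 N and value of joint door above 0.1 rad), for 0.2 s.
3. the door has snapped shut (value of joint door below 0.02 rad), for 0.2 s.
At the end, for the whole second after the job is handed in: The door is snapped shut (under 0.02 rad). The red tray lies flat and still on the mat, its centre within 30 mm of the mat's centre along and across, its length within 0.2 rad of the mat's length, either way round. The blue tray is within 15 mm of where it stood in its bay (value of joint door below 0.02 rad and x of tray_red in the frame of mat between -0.03 and 0.03 m and y of tray_red in the frame of mat between -0.03 and 0.03 m and z of tray_red in the frame of mat below 0.008 m and angle between the x axis of tray_red and the x axis of mat, either way round below 0.2 rad and angle between tray_red's own z axis and vertical below 0.05 rad and linear speed of tray_red below 0.01 m/s and distance of tray_blue from where it was at the start of the episode below 0.015 m); the robot touches nothing.
It fails at once if the red tray tips by more than 0.2 rad (angle between tray_red's own z axis and vertical above 0.2 rad).
It fails at once if the red tray is dropped or banged down on the mat (faster than 0.4 m/s within 15 mm above it) (z of tray_red in the frame of mat below 0.019 m and linear speed of tray_red above 0.4 m/s).
It fails at once if a bystander (blue tray, yo-yos, jar, wrench, caliper) is shifted by more than 20 mm (distance of any of tray_blue, yoyo, yoyo_silver, jar, wrench, caliper from where it was at the start of the episode above 0.02 m).
It also fails if it takes over 72 s, if anything falls off the work surface, if the arm or the gripper's body presses on something with over 40 N, if the wrist force passes 120 N, or if a joint passes its speed limit or range.

## Robot

A 6-joint arm with a two-finger parallel gripper is mounted at the origin on the work surface. World frame = base frame: x ahead of the robot, y to its left, z up, the work surface at z = 0. Lengths are in m, angles in rad, forces in N, time in s.
With the tool pointing down it reaches from about 0.35 to 0.975 m from the base axis. Payload 4.9 kg.
Tool frame: the origin (TCP) lies at the very end of the fingers, on their centre line; the grasp point (between the pads) lies 19 mm behind it; z points along the fingers, y is the line along which they close (so a half turn about z gives the same grasp; the last joint's range is limited). The gripper opens to 85 mm and grips with 20 to 120 N. Pads are 22 mm wide; open, the fingers measure 114 mm over their backs; the gripper's body (76 mm by 85 mm) begins 54 mm behind the grasp point. The pads swing forward as they close: fully open they stand 13 mm farther back than shut.
Start: joints at [-1.325, 0.053, 1.613, -0, 1.476, -0.119], TCP at [0.223, -0.584, 0.231] pointing down, gripper open.
Joint ranges: [-3.01, 3.01], [-1.01, 2.22], [0.06, 2.58], [-1.02, 4.17], [0.09, 2.62], [-3.14, 3.14]. Speed limits (rad/s): [2.57, 2.57, 3.14, 3.14, 3.14, 3.14].

## Interface

Orientations are given as a rotation vector (axis times angle).
In Python, from station import ctrl gives the robot as it stands.
- The arm moves only by the shell command python3 -m crank 'ROWS' [OPENING] [FORCE]. ROWS is text: rows parted by semicolons, each of 4 numbers parted by spaces: the shift along the world's x, y, z in units of 0.5 m (1.0 is 0.5 m), then the turn about the world's z in units of 90 degrees (1.0 is 90 degrees). In form: x y z turn; .... A call has exactly 5 rows; each row shifts and turns the commanded pose from where the row before left it; what a row does not reach is not made up. A row lasts 1/12 s, in which the tool goes at most 41.7 mm and 7.16 degrees, less where a joint would pass 70% of its speed; a pose out of reach is approached as far as the arm can. A call with a number of a shift or a turn outside -1 to 1 is refused whole. A call with a gripper value outside its range is refused whole. OPENING is the opening in per cent of the stroke, from 0 (shut) to 100 (fully open), set as the call begins (- or left out, the last holds). The fingers move at their own pace and stop on an object; FORCE is the grip in N (left out, the last holds). Time passes only in rows, so rows that do not move let the fingers close, or fill a call up. It gives the time, the measured TCP pose, the force, the opening and the grip force at its end, in the units of the state.
- ctrl.get_obs(): the state, without advancing time (a new reading comes with each control period).
- ctrl.get_image(name): name is "side" or "top"; returns (picture, depth): 420x560x3 uint8, red, green, blue; 420x560 float32, m along the optical axis (not along the pixel's ray), 0 where there is no reading.
- ctrl.get_calibration(name): a dict with "fx", "fy", "cx", "cy" (pixels), "k1" (the pictures are not rectified: a ray, as slopes to the right and down, at radius r is drawn at 1 + k1 r^2 times it, then the intrinsics apply), "extrinsics" (4x4, takes a point from world to camera coordinates). Camera axes: x right, y down, z forward; pixel columns grow to the right and rows downward; lengths in m; the calibration is good to about 2 mm. A picture is of the moment at which its call begins. get_calibration takes no time and is no camera call.
- ctrl.finish_job(): hands the job in; it is judged then, once.
The state is a dict: "t": time; "q": joint angles; "dq": joint speeds; "effort": joint torques, N m; "tool_pos": TCP position; "tool_rot": TCP orientation; "contact_force": force on the tool from outside, world axes, zero at the start; "wrist_torque": the same for the moment, N m; "opening": finger opening in m; "grip_force": force on a finger pad.
Only numpy, scipy, OpenCV 4.12 (cv2) and the standard library are available. Lean on these libraries where they do the work, as an engineer would, in place of code of your own. Each camera call takes 0.05 s, during which the arm holds its last target. There are 200 camera calls.

## Working session

There is one attempt and no reset: what is moved stays moved. The work goes in short steps, Python scripts to look and compute and a shell command to move; the robot and the scene stay as the last step left them, time stands still between calls to the robot, and variables do not carry over. Pictures are saved under pics/ and viewed, at most 10 in all, crops included, and the job is handed in when it is done.

```bash
ls; mkdir -p pics
cat > h.py <<'E'
import numpy as np, cv2
from station import ctrl
def get(n): return ctrl.get_image(n)
def save(n,f):
    im,d=get(n); cv2.imwrite(f'pics/{f}.png',im[...,::-1]); np.save(f'pics/{f}.npy',d); return im,d
def ray(n,u,v):
    c=ctrl.get_calibration(n); K=np.array([[c['fx'],0,c['cx']],[0,c['fy'],c['cy']],[0,0,1.]])
    p=np.array([[[u,v]]],float)
    s=cv2.undistortPoints(p,K,np.array([c['k1'],0,0,0.]))[0,0]
    E=np.array(c['extrinsics']); R=E[:3,:3]; t=E[:3,3]
    return -R.T@t, R.T@np.array([s[0],s[1],1.])
def onz(n,u,v,z):
    o,d=ray(n,u,v); return o+d*(z-o[2])/d[2]
def dep(n,u,v,D):
    o,d=ray(n,u,v); return o+d*D
def proj(n,P):
    c=ctrl.get_calibration(n); E=np.array(c['extrinsics']); q=E[:3,:3]@np.array(P)+E[:3,3]
    s=q[:2]/q[2]; s=s*(1+c['k1']*(s@s)); return np.array([c['fx']*s[0]+c['cx'],c['fy']*s[1]+c['cy']])
E
python3 - <<'E'
from h import *
save('top','t0'); save('side','s0')
for n in('top','side'): c=ctrl.get_calibration(n); o,d=ray(n,280,210); print(n,o.round(3),d.round(3),c['fx'])
o=ctrl.get_obs(); print(o['t'],o['tool_pos'],o['tool_rot'],o['opening'])
E
```

```text
pics
top [ 0.272 -0.031  1.568] [ 0.205  0.011 -0.979] 500.4766999464278
side [0.492 1.024 0.952] [ 0.087 -0.774 -0.627] 425.5015368894192
0.1 [ 0.22283048 -0.58329904  0.23015972] [-3.08757349e+00 -5.69516135e-01  2.01572818e-04] 0.08554535504421384
```

View pics/t0.png

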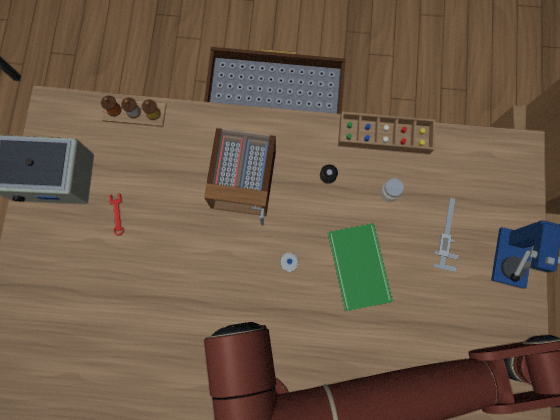

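View pics/s0.png

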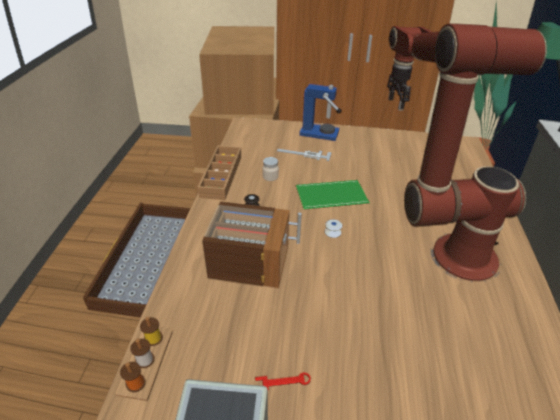

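The top view shows the cabinet at about (240,170), front facing down the picture towards the robot, with the pull at (262,215). The red tray is in the left (hinge-side) bay and the blue in the right. The mat is at (360,267). I'll enlarge the cabinet.

Run:
```python
from h import *
im=cv2.imread('pics/t0.png')
c=cv2.resize(im[120:230,195:290],None,fx=5,fy=5,interpolation=cv2.INTER_CUBIC); cv2.imwrite('pics/t0c.png',c)
hsv=cv2.cvtColor(im,cv2.COLOR_BGR2HSV)
m=cv2.inRange(hsv,(50,100,50),(75,255,255)); m[:, :310]=0
m=cv2.morphologyEx(m,cv2.MORPH_CLOSE,np.ones((5,5)))
k=max(cv2.findContours(m,0,2)[0],key=cv2.contourArea)[:,0]
P=np.array([onz('top',u,v,.004)[:2] for u,v in k]).astype(np.float32)
print('mat',cv2.minAreaRect(P), cv2.boxPoints(cv2.minAreaRect(P)))
def f(a): print(a, [onz('top',*p,.154).round(3)[:2] for p in a])
# carcass tops
f([(217,129),(275,131),(208,183),(268,190)])
```

```text
mat ((0.4457714855670929, -0.27546602487564087), (0.24723462760448456, 0.14771431684494019), 16.944488525390625) [[ 0.3059954  -0.24084283]
 [ 0.349046   -0.3821445 ]
 [ 0.58554757 -0.31008923]
 [ 0.542497   -0.16878754]]
[(217, 129), (275, 131), (208, 183), (268, 190)] [array([0.796, 0.195]), array([0.806, 0.022]), array([0.628, 0.201]), array([0.624, 0.025])]
```

View pics/t0c.png

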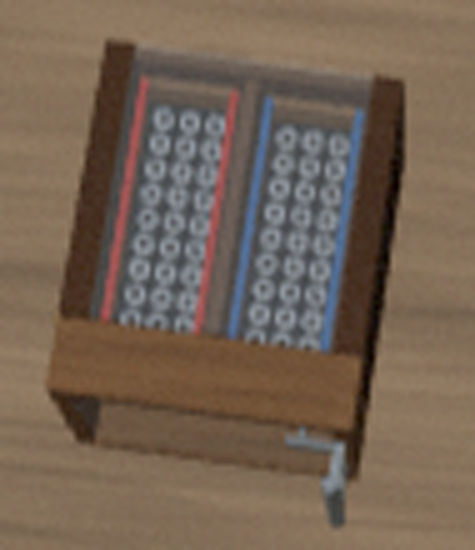

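The crop shows the carcass top corners in crop pixels at (107,40), (405,82), (60,320) and (362,355). The door's front top edge runs (48,390)–(357,430), and the pull bar is near (338,450–525). I'll fit the cabinet pose and check it against the pull and hinge.

```bash
cat >> h.py <<'E'
def fit(A,B):
    A=np.array(A);B=np.array(B);a=A-A.mean(0);b=B-B.mean(0)
    th=np.arctan2((a[:,0]*b[:,1]-a[:,1]*b[:,0]).sum(),(a*b).sum())
    R=np.array([[np.cos(th),-np.sin(th)],[np.sin(th),np.cos(th)]]); t=B.mean(0)-R@A.mean(0)
    return th,R,t,(A@R.T+t-B)
E
python3 - <<'E'
from h import *
px=[(107,40),(405,82),(60,320),(362,355),(48,390),(357,430)]
cab=[(85,90),(85,-90),(-85,90),(-85,-90),(-131,90),(-131,-90)]
z=[.154]*4+[.152]*2
B=[onz('top',195+u/5-.4,120+v/5-.4,h)[:2] for (u,v),h in zip(px,z)]
th,R,t,r=fit(np.array(cab)/1000,B); print(th,t,'res mm',(r*1000).round(1).tolist())
W=lambda x,y,z:np.r_[R@[x/1000,y/1000]+t,z/1000]
for nm,p in dict(pulltop=(-163,-82,150),pullbot=(-163,-82,30),fr=(-85,-90,154),hinge=(-85,90,135),redknob=(-110,38,120)).items():
    w=W(*p); print(nm,w.round(4),'top',((proj('top',w)-[195,120]+.4)*5).round(0),'side',proj('side',w).round(1))
im=cv2.imread('pics/s0.png'); c=cv2.resize(im[190:295,190:320],None,fx=5,fy=5,interpolation=cv2.INTER_CUBIC)
for p in [(-163,-82,150),(-163,-82,30),(85,90,154),(-85,90,154),(85,-90,154),(-131,-90,152),(-85,90,0)]:
    q=(proj('side',W(*p))-[190,190])*5; cv2.circle(c,tuple(int(x) for x in q),4,(0,255,0),1)
cv2.imwrite('pics/s0c.png',c)
E
```

```text
-0.037906053158114655 [0.71029747 0.11254943] res mm [[-1.3, 0.5], [0.9, 0.2], [2.9, 0.4], [0.1, -2.2], [-1.2, 0.1], [-1.5, 1.0]]
pulltop [0.5443 0.0368 0.15  ] top [334. 485.] side [299.6 212.4]
pullbot [0.5443 0.0368 0.03  ] top [339. 522.] side [297.9 241.7]
fr [0.6219 0.0258 0.154 ] top [366. 355.] side [274.4 206.8]
hinge [0.6288 0.2057 0.135 ] top [ 64. 323.] side [263.  252.7]
redknob [0.6018 0.1547 0.12  ] top [147. 382.] side [275.2 244.8]
```

View pics/s0c.png

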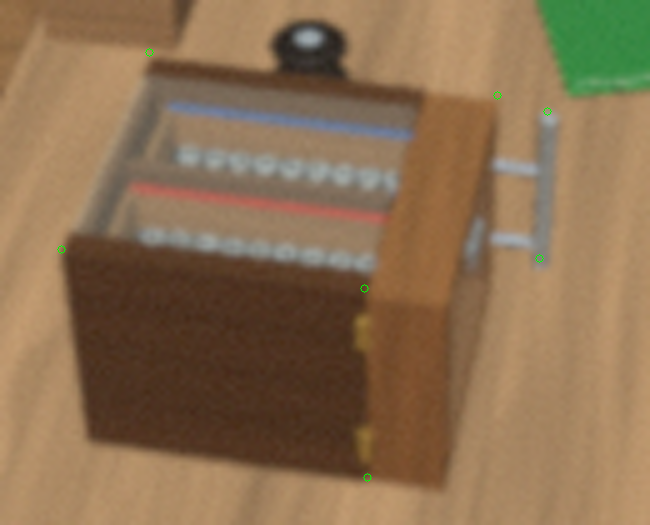

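The fit agrees with both views: residuals are 3 mm or less and the heights and bar line are right. The side view suggests shifting x by about -2 mm. So the pull is at about (0.5425, 0.037), the hinge at (0.627, 0.2055), cabinet yaw is -0.038, and the mat is at (0.446, -0.275) with yaw 0.296. Next I move above the pull while turning.

```bash
R='x'; python3 -m crank '0.032 0.062 0 0.078;0.032 0.062 0 0.078;0.032 0.062 0 0.078;0.032 0.062 0 0.078;0.032 0.062 0 0.078' 45 60 && python3 -m crank '0.032 0.062 0 0.078;0.032 0.062 0 0.078;0.032 0.062 0 0.078;0.032 0.062 0 0.078;0.032 0.062 0 0.078' && python3 -m crank '0.032 0.062 0 0.078;0.032 0.062 0 0.078;0.032 0.062 0 0.078;0.032 0.062 0 0.078;0.032 0.062 0 0.078' && python3 -m crank '0.032 0.062 0 0.078;0.032 0.062 0 0.078;0.032 0.062 0 0.078;0.032 0.062 0 0.078;0 0 0 0'
cat >> h.py <<'E'
from scipy.spatial.transform import Rotation as Ro
def st():
    o=ctrl.get_obs(); m=Ro.from_rotvec(o['tool_rot']).as_matrix()
    print('t %.2f'%o['t'],'pos',np.round(o['tool_pos'],4),'yawY %.1f'%np.degrees(np.arctan2(m[1,1],m[0,1])),'q',np.round(o['q'],2),'F',np.round(o['contact_force'],1),'op %.4f gf %.1f'%(o['opening'],o['grip_force']))
    return o
E
python3 -c "from h import *;st()"
```

```text
t: 0.52
tool_pos: [0.3032, -0.4271, 0.2306]
tool_rot: [-2.769, -1.482, -0.0]
contact_force: [0.9, -0.2, 0.4]
opening: 0.0388
grip_force: 0.0
t: 0.93
tool_pos: [0.3832, -0.2721, 0.2309]
tool_rot: [-2.193, -2.249, -0.0]
contact_force: [1.2, -0.3, 0.3]
opening: 0.0386
grip_force: 0.0
t: 1.35
tool_pos: [0.4632, -0.117, 0.2309]
tool_rot: [-1.413, -2.806, 0.0]
contact_force: [1.2, -1.5, -0.6]
opening: 0.0384
grip_force: 0.0
t: 1.77
tool_pos: [0.5281, 0.0098, 0.2307]
tool_rot: [-0.685, -3.065, -0.004]
contact_force: [0.4, -1.2, 0.9]
opening: 0.0385
grip_force: 0.0
t 1.77 pos [0.5281 0.0098 0.2307] yawY 64.8 q [-0.12 -0.18  1.84  0.    1.49 -1.26] F [ 0.4 -1.2  0.9] op 0.0385 gf 0.0
```

```bash
python3 -m crank '0.0145 0.027 0 0.064;0.0145 0.027 0 0.064;0 0 0 0.064;0 0 0 0.064;0 0 0 0' && python3 -m crank '0 0 -0.058 0;0 0 -0.058 0;0 0 -0.058 0;0 0 -0.058 0;0 0 0 0'
python3 - <<'E'
from h import *
o=st(); im,d=get('side'); c=cv2.resize(im[150:270,210:340],None,fx=5,fy=5,interpolation=cv2.INTER_CUBIC); cv2.imwrite('pics/s1.png',c[...,::-1])
E
```

```text
t: 2.18
tool_pos: [0.5411, 0.0321, 0.2307]
tool_rot: [-0.071, -3.14, 0.0]
contact_force: [0.8, -0.5, 0.6]
opening: 0.0387
grip_force: 0.0
t: 2.6
tool_pos: [0.5364, 0.0321, 0.1081]
tool_rot: [-0.078, -3.128, -0.001]
contact_force: [-1.8, 0.4, -0.8]
opening: 0.0386
grip_force: 0.0
t 2.60 pos [0.5364 0.0321 0.1081] yawY 87.1 q [-0.08 -0.04  1.92 -0.    1.27 -1.6 ] F [-1.8  0.4 -0.8] op 0.0386 gf 0.0
```

View pics/s1.png

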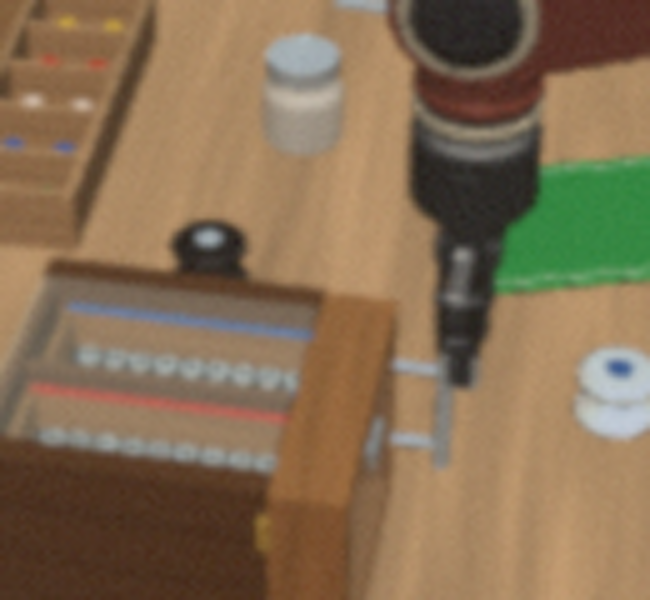

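The bar is at crop x≈440 and the fingers at about 460, so the fingers sit slightly to the robot's side of it. I'll let the arm settle and read again.

```bash
python3 -m crank '0 0 0 0;0 0 0 0;0 0 0 0;0 0 0 0;0 0 0 0' >/dev/null
python3 - <<'E'
from h import *
o=st(); p=o['tool_pos']
for q in (p,[.5425,.037,.108],[.5425,.037,.03]): print(((proj('side',q)-[210,150])*5).round())
E
```

```text
t 3.07 pos [0.5424 0.0321 0.1169] yawY 87.3 q [-0.08 -0.04  1.91  0.    1.28 -1.6 ] F [-1.1  0.   0.9] op 0.0389 gf 0.0
[449. 349.]
[448. 366.]
[442. 459.]
```

The arm had only been lagging. Settled, it straddles the bar, and the bar's bottom is where predicted: (442,459) against the seen (440,460). Now I grip.

```bash
python3 -m crank '0 0.01 0 0;0 0 0 0;0 0 0 0;0 0 0 0;0 0 0 0' 0 60 && python3 -m crank '0 0 0 0;0 0 0 0;0 0 0 0;0 0 0 0;0 0 0 0' >/dev/null
python3 - <<'E'
from h import *
o=st(); H=np.array([.627,.2055]); v0=o['tool_pos'][:2]-H; print(np.hypot(*v0))
prev=v0
for a in np.arange(.2,2.21,.2):
    c,s=np.cos(a),np.sin(a); v=np.array([[c,s],[-s,c]])@v0; print('%.1f'%a,(v+H).round(3),'step units',((v-prev)/.5).round(3)); prev=v
E
```

```text
t: 3.48
tool_pos: [0.5418, 0.0402, 0.1159]
tool_rot: [0.072, 3.14, 0.01]
contact_force: [0.5, 10.0, 2.5]
opening: 0.0092
grip_force: 58.4
t 3.90 pos [0.5418 0.0403 0.1159] yawY 87.4 q [-0.07 -0.04  1.91  0.01  1.28 -1.59] F [0.8 9.5 1.4] op 0.0095 gf 58.4
0.1859337854704033
0.2 [0.511 0.06 ] step units [-0.062  0.04 ]
0.4 [0.484 0.086] step units [-0.053  0.052]
0.6 [0.463 0.117] step units [-0.042  0.062]
0.8 [0.449 0.152] step units [-0.029  0.069]
1.0 [0.442 0.188] step units [-0.014  0.073]
1.2 [0.442 0.225] step units [0.    0.074]
1.4 [0.45  0.261] step units [0.015 0.073]
1.6 [0.464 0.296] step units [0.029 0.068]
1.8 [0.485 0.326] step units [0.042 0.061]
2.0 [0.512 0.352] step units [0.054 0.051]
2.2 [0.544 0.372] step units [0.063 0.04 ]
```

Gripped, and the pull sits about 3 mm further in +y. With the hinge at (0.627, 0.2085) the radius is 0.1886, which matches the spec. Now I swing the door open along the arc.

```bash
python3 -m crank '-0.033 0.022 0 -0.06;-0.031 0.024 0 -0.06;-0.028 0.025 0 -0.06;-0.025 0.028 0 -0.06;-0.022 0.03 0 -0.06' && python3 -m crank '-0.019 0.032 0 -0.06;-0.016 0.034 0 -0.06;-0.013 0.035 0 -0.06;-0.009 0.037 0 -0.06;-0.006 0.037 0 -0.06' && python3 -c "from h import *;st()"
```

```text
t: 4.32
tool_pos: [0.473, 0.1032, 0.1159]
tool_rot: [0.811, 3.03, 0.006]
contact_force: [8.7, 5.1, -5.3]
opening: 0.0092
grip_force: 60.3
t: 4.73
tool_pos: [0.4423, 0.1901, 0.116]
tool_rot: [1.495, 2.756, 0.006]
contact_force: [13.7, -1.2, -7.4]
opening: 0.0092
grip_force: 60.2
t 4.73 pos [0.4423 0.1901 0.116 ] yawY 33.0 q [ 0.25 -0.2   2.05 -0.    1.28 -0.32] F [13.7 -1.2 -7.4] op 0.0092 gf 60.2
```

```bash
python3 -m crank '0 0.037 0 -0.06;0.002 0.037 0 -0.06;0.006 0.037 0 -0.06;0.01 0.036 0 -0.06;0.013 0.035 0 -0.06' && python3 -m crank '0.017 0.034 0 -0.06;0.02 0.032 0 -0.06;0.023 0.03 0 -0.06;0.025 0.027 0 -0.06;0.028 0.025 0 -0.06' && python3 -m crank '0.028 0.02 0 -0.06;0 0 0 0;0 0 0 0;0 0 0 0;0 0 0 0'
python3 - <<'E'
from h import *
o=st(); v=o['tool_pos'][:2]-[.627,.2085]; v0=np.array([-.0852,-.1682])
print('door',np.arctan2(v0[1],v0[0])-np.arctan2(v[1],v[0]), np.hypot(*v))
E
```

```text
t: 5.15
tool_pos: [0.4556, 0.2811, 0.1159]
tool_rot: [-2.101, -2.335, 0.001]
contact_force: [-0.7, -1.4, 3.8]
opening: 0.0094
grip_force: 61.2
t: 5.57
tool_pos: [0.5111, 0.3565, 0.1159]
tool_rot: [-2.585, -1.778, 0.003]
contact_force: [-5.3, 2.0, 5.1]
opening: 0.0089
grip_force: 61.5
t: 5.98
tool_pos: [0.5248, 0.3668, 0.116]
tool_rot: [-2.661, -1.66, 0.001]
contact_force: [-6.6, 5.1, 3.6]
opening: 0.009
grip_force: 61.4
t 5.98 pos [0.5248 0.3668 0.116 ] yawY -26.1 q [0.49 0.18 1.67 0.01 1.29 0.95] F [-6.6  5.1  3.6] op 0.0090 gf 61.4
door -4.183782345941948 0.18837448646430086
```

The door is at about 2.10 rad. I'll release it, lift, and locate the red knob.

```bash
python3 -m crank '0 0 0 0;0 0 0 0;0 0 0.06 0;0 0 0.06 0;0 0 0.06 0' 45 && python3 -m crank '-0.04 -0.05 0.05 0.06;-0.04 -0.05 0 0.07;-0.04 -0.06 0 0.07;0 -0.07 0 0.07;0 -0.07 0 0.07'
python3 - <<'E'
from h import *
st()
for n in('top','side'):
    im,d=save(n,n+'2')
    b=cv2.cvtColor(im,cv2.COLOR_RGB2HSV); m=(cv2.inRange(b,(0,130,110),(6,255,255))|cv2.inRange(b,(172,130,110),(180,255,255)))
    print(n,[(s[:4].tolist(),int(s[4]),c.round(1).tolist()) for s,c in zip(*cv2.connectedComponentsWithStats(m)[2:4]) if s[4]>6])
    print(proj(n,[.5998,.1577,.12]))
im=cv2.imread('pics/side2.png'); t=cv2.imread('pics/top2.png')
cv2.imwrite('pics/v2.png',np.hstack([cv2.resize(im[170:290,190:310],None,fx=3.3,fy=3.3),cv2.resize(t[120:240,160:280],None,fx=3.3,fy=3.3)]))
E
```

```text
t: 6.4
tool_pos: [0.5261, 0.3635, 0.2053]
tool_rot: [2.665, 1.662, -0.003]
contact_force: [0.5, 0.3, 0.2]
opening: 0.0386
grip_force: 0.0
t: 6.82
tool_pos: [0.4655, 0.213, 0.2305]
tool_rot: [2.123, 2.314, 0.001]
contact_force: [0.5, 0.1, 0.0]
opening: 0.0386
grip_force: 0.0
t 6.82 pos [0.4655 0.213  0.2305] yawY 4.9 q [ 0.28 -0.22  1.87 -0.    1.49  0.2 ] F [0.5 0.1 0. ] op 0.0386 gf 0.0
top [([0, 0, 560, 420], 234711, [279.7, 209.5]), ([402, 127, 5, 5], 21, [404.0, 128.6]), ([401, 138, 6, 6], 22, [403.4, 140.4]), ([215, 183, 16, 7], 24, [221.2, 186.8]), ([232, 186, 3, 4], 8, [233.2, 187.9]), ([221, 193, 5, 5], 20, [223.3, 195.1]), ([109, 194, 15, 42], 272, [116.4, 213.4])]
[223.01182673 196.47595795]
side [([0, 0, 560, 420], 229216, [275.1, 211.1]), ([544, 62, 16, 27], 217, [554.6, 72.9]), ([330, 68, 219, 66], 4037, [459.8, 101.1]), ([325, 104, 64, 9], 165, [354.3, 107.1]), ([320, 149, 3, 6], 10, [321.1, 151.5]), ([333, 171, 13, 3], 17, [338.4, 172.3]), ([498, 193, 26, 16], 214, [510.5, 200.6]), ([516, 213, 6, 6], 17, [519.5, 215.5]), ([264, 233, 7, 17], 36, [267.4, 240.8]), ([531, 233, 23, 7], 62, [538.9, 235.8]), ([436, 238, 62, 42], 763, [467.5, 265.7]), ([272, 243, 6, 5], 24, [274.5, 245.2]), ([255, 372, 56, 17], 393, [283.5, 380.0])]
[275.79741585 245.60645848]
```

View pics/v2.png

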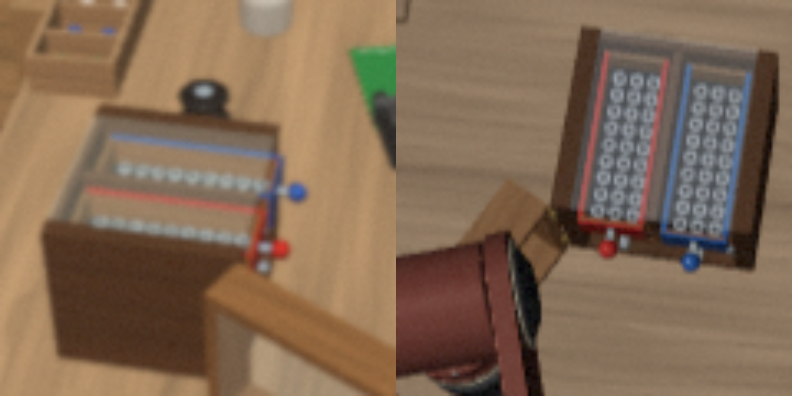

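The top view shows the red knob at (223.3,195.1) and the side view at (274.5,245.2). Both are within 1.5 px of prediction, which puts the knob at about (0.602, 0.157, 0.120). The door is well open. Now I go to the knob.

```bash
python3 -m crank '0.027 -0.012 0 0.077;0.027 -0.012 0 0.077;0.027 -0.012 0 0.077;0.027 -0.011 0 0.077;0.027 -0.011 0 0.077' && python3 -m crank '0.027 -0.011 0 0.077;0.027 -0.011 0 0.077;0.027 -0.011 0 0.077;0.027 -0.011 0 0.077;0.026 -0.01 0 0.077' && python3 -m crank '0 0 0 0.077;0 0 0 0.075;0 0 0 0;0 0 0 0;0 0 0 0' && python3 -c "from h import *;st()"
```

```text
t: 7.33
tool_pos: [0.5347, 0.1851, 0.2302]
tool_rot: [1.341, 2.841, -0.0]
contact_force: [0.3, 0.9, 0.7]
opening: 0.0381
grip_force: 0.0
t: 7.75
tool_pos: [0.6018, 0.1581, 0.2299]
tool_rot: [-0.434, -3.111, 0.0]
contact_force: [0.2, 0.7, -0.3]
opening: 0.0381
grip_force: 0.0
t: 8.17
tool_pos: [0.6009, 0.1584, 0.2301]
tool_rot: [-0.072, -3.141, 0.0]
contact_force: [0.6, 0.1, -0.4]
opening: 0.0388
grip_force: 0.0
t 8.17 pos [0.6009 0.1584 0.2301] yawY 87.4 q [ 0.14  0.05  1.62 -0.    1.47 -1.39] F [ 0.6  0.1 -0.4] op 0.0388 gf 0.0
```

```bash
python3 -m crank '0 0 -0.04 0;0 0 -0.04 0;0 0 -0.04 0;0 0 -0.04 0;0 0 -0.03 0' && python3 -m crank '0 0 -0.03 0;0 0 -0.02 0;0 0 -0.018 0;0 0 0 0;0 0 0 0' && python3 -m crank '0 0 0 0;0 0 0 0;0 0 0 0;0 0 0 0;0 0 0 0' 0 40 && python3 -c "from h import *;st()"
```

```text
t: 8.58
tool_pos: [0.6001, 0.1582, 0.1334]
tool_rot: [-0.072, -3.139, 0.001]
contact_force: [0.6, -0.6, 0.5]
opening: 0.0384
grip_force: 0.0
t: 9.0
tool_pos: [0.6009, 0.1582, 0.1013]
tool_rot: [-0.069, -3.141, 0.0]
contact_force: [-0.2, -0.1, 0.6]
opening: 0.0386
grip_force: 0.0
t: 9.42
tool_pos: [0.6019, 0.1583, 0.1029]
tool_rot: [0.069, 3.139, 0.0]
contact_force: [-0.8, -1.2, 4.8]
opening: 0.0153
grip_force: 39.0
t 9.42 pos [0.6019 0.1583 0.1029] yawY 87.5 q [ 0.14  0.15  1.73 -0.    1.26 -1.39] F [-0.8 -1.2  4.8] op 0.0153 gf 39.0
```

The knob is held. I'll draw the tray out 60 mm along the cabinet axis.

```bash
python3 -m crank '-0.008 0 0 0;-0.012 0.0005 0 0;-0.014 0.0005 0 0;-0.014 0.0005 0 0;-0.014 0.0005 0 0' && python3 -m crank '-0.014 0.0005 0 0;-0.014 0.0005 0 0;-0.014 0.0005 0 0;-0.01 0.0005 0 0;-0.006 0 0 0'
python3 - <<'E'
from h import *
st()
im,d=save('side','s3'); t,_=save('top','t3')
cv2.imwrite('pics/v3.png',np.hstack([cv2.resize(im[170:290,220:340],None,fx=3.3,fy=3.3),cv2.resize(t[120:240,160:280],None,fx=3.3,fy=3.3)])[...,::-1])
E
```

```text
t: 9.83
tool_pos: [0.5702, 0.1592, 0.102]
tool_rot: [0.069, 3.139, 0.0]
contact_force: [4.5, -0.9, 1.4]
opening: 0.0151
grip_force: 39.2
t: 10.25
tool_pos: [0.5395, 0.1602, 0.1005]
tool_rot: [-0.068, -3.139, 0.0]
contact_force: [3.8, 0.6, -0.0]
opening: 0.0154
grip_force: 39.0
t 10.25 pos [0.5395 0.1602 0.1005] yawY 87.5 q [ 0.16  0.02  1.87  0.    1.25 -1.37] F [ 3.8  0.6 -0. ] op 0.0154 gf 39.0
```

View pics/v3.png

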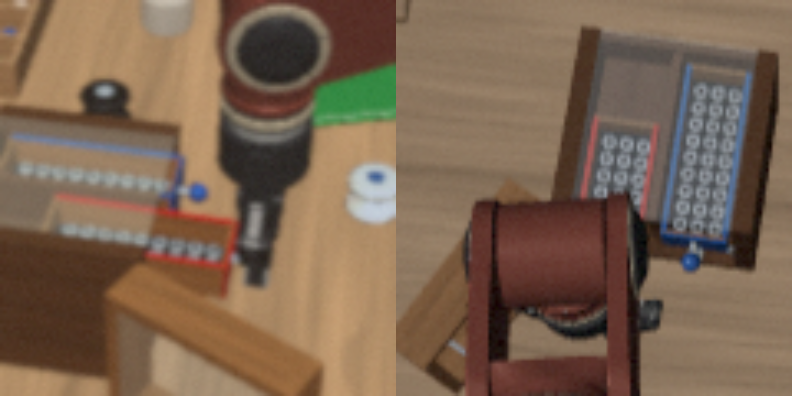

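The tray is drawn out 61 mm and level. I'll release the knob, lift, move over the tray's sides, and open wide.

```bash
python3 -m crank '0 0 0 0;0 0 0 0;0 0 0.03 0;0 0 0.06 0;0 0 0.06 0' 45 && python3 -m crank '0 0 0.06 0;0.02 -0.001 0.03 0;0.04 -0.002 0 0;0.04 -0.002 0 0;0.035 -0.001 0 0' 90 && python3 -m crank '0 0 0 0;0 0 0 0;0 0 0 0;0 0 0 0;0 0 0 0' && python3 -c "from h import *;st()"
```

```text
t: 10.77
tool_pos: [0.5394, 0.1599, 0.1749]
tool_rot: [-0.069, -3.135, 0.001]
contact_force: [0.4, 0.2, 0.1]
opening: 0.0385
grip_force: 0.0
t: 11.18
tool_pos: [0.6095, 0.1571, 0.2216]
tool_rot: [0.069, 3.141, 0.0]
contact_force: [-0.2, 0.1, -0.4]
opening: 0.0766
grip_force: 0.0
t: 11.6
tool_pos: [0.6077, 0.1573, 0.2212]
tool_rot: [-0.068, -3.14, 0.0]
contact_force: [-0.5, 0.0, 0.6]
opening: 0.077
grip_force: 0.0
t 11.60 pos [0.6077 0.1573 0.2212] yawY 87.5 q [ 0.13  0.07  1.62  0.    1.46 -1.39] F [-0.5  0.   0.6] op 0.0770 gf 0.0
```

```bash
python3 -m crank '0 0 -0.03 0;0 0 -0.03 0;0 0 -0.03 0;0 0 -0.03 0;0 0 -0.03 0' && python3 -m crank '0 0 -0.025 0;0 0 -0.02 0;0 0 -0.02 0;0 0 -0.013 0;0 0 0 0' && python3 -c "from h import *;st()"
```

```text
t: 12.02
tool_pos: [0.6075, 0.157, 0.1434]
tool_rot: [-0.068, -3.139, 0.001]
contact_force: [-0.3, -0.4, 0.7]
opening: 0.0768
grip_force: 0.0
t: 12.43
tool_pos: [0.6075, 0.157, 0.1053]
tool_rot: [-0.068, -3.138, 0.001]
contact_force: [-0.4, 0.5, 0.0]
opening: 0.0771
grip_force: 0.0
t 12.43 pos [0.6075 0.157  0.1053] yawY 87.5 q [ 0.13  0.17  1.71 -0.    1.27 -1.39] F [-0.4  0.5  0. ] op 0.0771 gf 0.0
```

```bash
python3 -m crank '0 0 0 0;0 0 0 0;0 0 0 0;0 0 0 0;0 0 0 0' 0 100 && python3 -m crank '0 0 0 0;0 0 0.003 0;0 0 0.003 0;0 0 0 0;0 0 0 0' && python3 -c "from h import *;st()"
```

```text
t: 12.85
tool_pos: [0.6091, 0.1572, 0.1085]
tool_rot: [0.068, 3.139, 0.0]
contact_force: [-1.7, -0.4, 3.4]
opening: 0.0583
grip_force: 107.8
t: 13.27
tool_pos: [0.6076, 0.1571, 0.1091]
tool_rot: [-0.068, -3.139, 0.0]
contact_force: [0.6, 0.6, -3.4]
opening: 0.0581
grip_force: 107.4
t 13.27 pos [0.6076 0.1571 0.1091] yawY 87.5 q [ 0.13  0.16  1.71  0.    1.28 -1.39] F [ 0.6  0.6 -3.4] op 0.0581 gf 107.4
```

Gripped (opening ≈ 58 mm). I'll draw the tray fully out, level.

```bash
python3 -m crank '-0.01 0 0 0;-0.02 0.001 0 0;-0.027 0.001 0 0;-0.03 0.001 0 0;-0.03 0.001 0 0' && python3 -m crank '-0.03 0.001 0 0;-0.03 0.001 0 0;-0.025 0.001 0 0;-0.02 0.001 0 0;-0.013 0 0 0' && python3 -m crank '0 0 0 0;0 0 0 0;0 0 0.01 0;0 0 0.01 0;0 0 0 0'
python3 - <<'E'
from h import *
st()
im,d=save('side','s4'); t,_=save('top','t4')
cv2.imwrite('pics/v4.png',np.hstack([cv2.resize(im[150:290,220:360],None,fx=2.8,fy=2.8),cv2.resize(t[130:270,170:310],None,fx=2.8,fy=2.8)])[...,::-1])
E
```

```text
t: 13.68
tool_pos: [0.5481, 0.1591, 0.1096]
tool_rot: [-0.069, -3.139, 0.0]
contact_force: [-0.6, 0.4, -3.7]
opening: 0.0585
grip_force: 107.6
t: 14.1
tool_pos: [0.489, 0.1612, 0.1097]
tool_rot: [-0.068, -3.14, 0.0]
contact_force: [-0.4, 0.4, -4.2]
opening: 0.0583
grip_force: 107.6
t: 14.52
tool_pos: [0.4926, 0.1613, 0.1222]
tool_rot: [0.069, 3.138, 0.001]
contact_force: [-0.8, -0.2, -4.2]
opening: 0.0583
grip_force: 107.6
t 14.52 pos [0.4926 0.1613 0.1222] yawY 87.5 q [ 0.17 -0.11  1.96 -0.    1.29 -1.35] F [-0.8 -0.2 -4.2] op 0.0583 gf 107.6
```

View pics/v4.png

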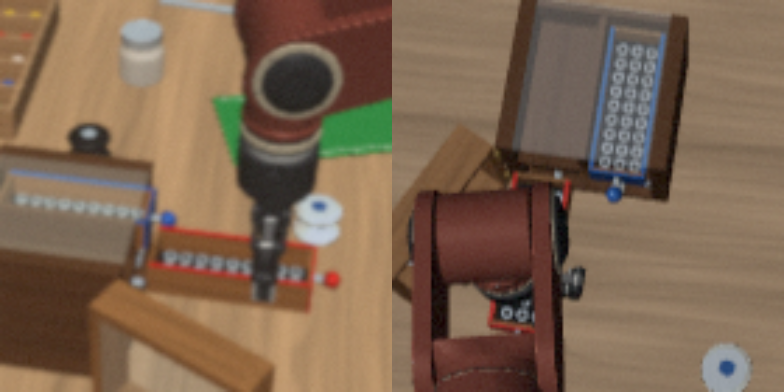

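The tray is free of the cabinet, level, and held about 32 mm ahead of its centre. I'll lift it and carry it to the mat.

```bash
python3 -m crank '0 0 0.02 0;0 0 0.03 0;0 0 0.03 0;-0.02 0 0.02 0;-0.02 0 0.016 0' && python3 -m crank '-0.008 -0.02 0 0.015;-0.008 -0.04 0 0.015;-0.008 -0.055 0 0.015;-0.008 -0.06 0 0.015;-0.008 -0.06 0 0.015' && python3 -m crank '-0.008 -0.06 0 0.015;-0.008 -0.06 0 0.015;-0.008 -0.06 0 0.015;-0.008 -0.06 0 0.015;-0.008 -0.06 0 0.015' && python3 -m crank '-0.007 -0.06 0 0.015;-0.007 -0.06 0 0.015;-0.007 -0.06 0 0.015;-0.007 -0.055 0 0.015;-0.007 -0.05 0 0.003' && python3 -m crank '0 -0.04 0 0;0 -0.02 0 0;0 -0.012 0 0;0 0 0 0;0 0 0 0'
python3 - <<'E'
from h import *
st()
im,d=get('side'); t,_=get('top')
cv2.imwrite('pics/v5.png',np.hstack([cv2.resize(im[110:250,260:400],None,fx=2.8,fy=2.8),cv2.resize(t[200:340,290:430],None,fx=2.8,fy=2.8)])[...,::-1])
b=cv2.cvtColor(im,cv2.COLOR_RGB2HSV)
m=cv2.inRange(b,(50,100,50),(75,255,255)); print(cv2.boundingRect(m[150:230,280:390]))
E
```

```text
t: 15.03
tool_pos: [0.4717, 0.1612, 0.1804]
tool_rot: [0.069, 3.139, 0.001]
contact_force: [0.4, 0.5, -4.6]
opening: 0.0583
grip_force: 107.9
t: 15.45
tool_pos: [0.4507, 0.0427, 0.179]
tool_rot: [-0.12, 3.139, -0.0]
contact_force: [0.4, -1.1, -3.8]
opening: 0.0582
grip_force: 108.2
t: 15.87
tool_pos: [0.4306, -0.1079, 0.1791]
tool_rot: [-0.303, 3.126, -0.001]
contact_force: [0.7, 0.3, -4.3]
opening: 0.058
grip_force: 108.1
t: 16.28
tool_pos: [0.4131, -0.2509, 0.1791]
tool_rot: [-0.455, 3.108, -0.002]
contact_force: [0.3, -0.2, -4.9]
opening: 0.0586
grip_force: 108.1
t: 16.7
tool_pos: [0.4135, -0.2842, 0.1783]
tool_rot: [0.456, -3.108, -0.001]
contact_force: [1.3, 0.5, -4.2]
opening: 0.0583
grip_force: 108.3
t 16.70 pos [ 0.4135 -0.2842  0.1783] yawY 106.7 q [-0.75 -0.21  1.95  0.    1.4  -2.61] F [ 1.3  0.5 -4.2] op 0.0583 gf 108.3
(17, 30, 72, 29)
```

View pics/v5.png

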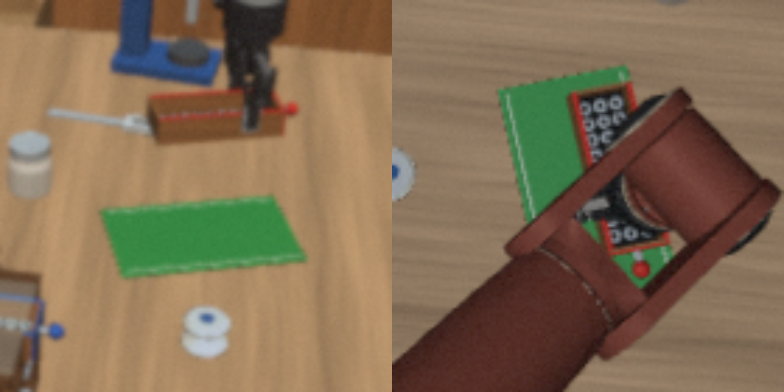

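The tray hangs level above the mat; the offset in the pictures is height parallax. I'll lower it, slowing near the mat.

```bash
python3 -m crank '0 0 -0.025 0;0 0 -0.035 0;0 0 -0.04 0;0 0 -0.04 0;0 0 -0.04 0' && python3 -m crank '0 0 -0.04 0;0 0 -0.035 0;0 0 -0.03 0;0 0 -0.015 0;0 0 -0.008 0' && python3 -m crank '0 0 0 0;0 0 0 0;0 0 -0.003 0;0 0 -0.003 0;0 0 0 0' && python3 -c "from h import *;st()"
```

```text
t: 17.22
tool_pos: [0.4133, -0.2838, 0.0866]
tool_rot: [0.457, -3.108, -0.001]
contact_force: [-0.0, 0.2, -4.5]
opening: 0.0582
grip_force: 108.5
t: 17.63
tool_pos: [0.4125, -0.2833, 0.0222]
tool_rot: [0.456, -3.106, -0.004]
contact_force: [0.7, 0.3, -4.5]
opening: 0.0578
grip_force: 108.4
t: 18.05
tool_pos: [0.4138, -0.2852, 0.0218]
tool_rot: [-0.455, 3.108, -0.001]
contact_force: [0.0, -0.2, -4.1]
opening: 0.0577
grip_force: 108.4
t 18.05 pos [ 0.4138 -0.2852  0.0218] yawY 106.7 q [-0.75 -0.01  2.05 -0.    1.1  -2.61] F [ 0.  -0.2 -4.1] op 0.0577 gf 108.4
```

```bash
python3 -m crank '0 0 -0.004 0;0 0 -0.004 0;0 0 -0.004 0;0 0 -0.004 0;0 0 0 0' && python3 -m crank '0 0 -0.002 0;0 0 -0.002 0;0 0 0 0;0 0 0 0;0 0 0 0' && python3 -c "from h import *;st()"
```

```text
t: 18.47
tool_pos: [0.4133, -0.2847, 0.0128]
tool_rot: [0.455, -3.108, -0.001]
contact_force: [-0.4, 0.2, -4.7]
opening: 0.0583
grip_force: 108.4
t: 18.88
tool_pos: [0.4136, -0.285, 0.0126]
tool_rot: [0.456, -3.108, -0.001]
contact_force: [-4.7, 4.2, 6.1]
opening: 0.0578
grip_force: 109.4
t 18.88 pos [ 0.4136 -0.285   0.0126] yawY 106.7 q [-0.75  0.01  2.05 -0.    1.08 -2.61] F [-4.7  4.2  6.1] op 0.0578 gf 109.4
```

The mat takes the weight (Fz changed sign). I'll release, rise, and check the tray.

```bash
python3 -m crank '0 0 0 0;0 0 0 0;0 0 0 0;0 0 0 0;0 0 0 0' 95 && python3 -m crank '0 0 0.02 0;0 0 0.04 0;0 0 0.06 0;0 0 0.08 0;0 0 0.08 0' && python3 -m crank '0 0.02 0.08 0;0 0.04 0.06 0;0.011 0.065 0 -0.074;0.011 0.065 0 -0.074;0.011 0.065 0 -0.074' 50 60 && python3 -m crank '0.011 0.065 0 -0.074;0.011 0.065 0 -0.074;0.011 0.065 0 -0.074;0.011 0.065 0 -0.074;0.011 0.065 0 -0.074'
python3 - <<'E'
from h import *
st()
t,_=save('top','t6')
c=cv2.resize(t[200:330,300:430],None,fx=4,fy=4); cv2.imwrite('pics/v6.png',c[...,::-1])
b=cv2.cvtColor(t,cv2.COLOR_RGB2HSV); m=(cv2.inRange(b,(0,130,90),(6,255,255))|cv2.inRange(b,(172,130,90),(180,255,255)))
m[:210]=0;m[325:]=0;m[:,:310]=0;m[:,420:]=0
k=np.argwhere(m)[:,::-1]; P=np.array([onz('top',u,v,.040)[:2] for u,v in k],np.float32)
print(len(k),cv2.minAreaRect(P))
E
```

```text
t: 19.3
tool_pos: [0.4137, -0.2851, 0.0115]
tool_rot: [-0.455, 3.108, -0.001]
contact_force: [-0.1, 0.4, 0.7]
opening: 0.0813
grip_force: 0.0
t: 19.72
tool_pos: [0.4128, -0.2842, 0.1526]
tool_rot: [0.455, -3.107, -0.002]
contact_force: [1.2, -0.7, 0.5]
opening: 0.0815
grip_force: 0.0
t: 20.13
tool_pos: [0.4303, -0.1565, 0.2234]
tool_rot: [0.101, 3.137, -0.002]
contact_force: [0.4, 0.2, -0.3]
opening: 0.0427
grip_force: 0.0
t: 20.55
tool_pos: [0.4568, 0.0021, 0.2223]
tool_rot: [0.97, 2.987, 0.0]
contact_force: [0.3, -0.2, -0.2]
opening: 0.0428
grip_force: 0.0
t 20.55 pos [0.4568 0.0021 0.2223] yawY 54.0 q [-0.16 -0.36  2.    0.    1.51 -1.1 ] F [ 0.3 -0.2 -0.2] op 0.0428 gf 0.0
223 ((0.43128323554992676, -0.2788700759410858), (0.18375429511070251, 0.059859950095415115), 16.442319869995117)
```

View pics/v6.png

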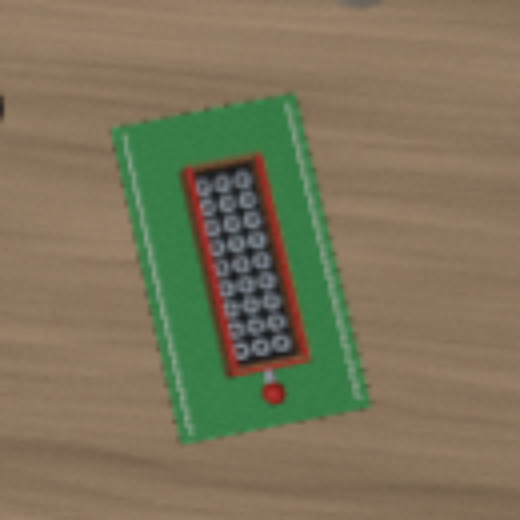

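The tray lies centred on the mat: centre about (0.443, -0.275) against the mat's (0.446, -0.275), and angle 16.4° against 16.9°. Next I return to the door pull.

```bash
python3 -m crank '0.011 0.065 0 -0.074;0.011 0.065 0 -0.074;0.011 0.065 0 -0.074;0.011 0.065 0 -0.074;0.011 0.065 0 -0.074' && python3 -m crank '0.011 0.065 0 -0.074;0.011 0.065 0 -0.074;0.011 0.065 0 -0.074;0.011 0.065 0 -0.074;0.011 0.065 0 -0.074' && python3 -m crank '0.013 0.05 0 -0.074;0.013 0.029 0 -0.074;0 0 0 0;0 0 0 0;0 0 0 0' && python3 -c "from h import *;st()"
```

```text
t: 21.02
tool_pos: [0.4841, 0.1625, 0.2222]
tool_rot: [1.776, 2.591, 0.001]
contact_force: [0.2, -0.3, 0.4]
opening: 0.0427
grip_force: 0.0
t: 21.43
tool_pos: [0.5117, 0.325, 0.2221]
tool_rot: [2.444, 1.974, 0.001]
contact_force: [1.3, 0.0, 0.0]
opening: 0.0428
grip_force: 0.0
t: 21.85
tool_pos: [0.5245, 0.3622, 0.2215]
tool_rot: [2.65, 1.686, -0.001]
contact_force: [0.0, 0.2, 0.0]
opening: 0.0427
grip_force: 0.0
t 21.85 pos [0.5245 0.3622 0.2215] yawY -25.1 q [ 0.49  0.09  1.59 -0.    1.46  0.93] F [0.  0.2 0. ] op 0.0427 gf 0.0
```

```bash
python3 -m crank '0 0.008 -0.03 0;0 0 -0.035 0;0 0 -0.035 0;0 0 -0.03 0;0 0 -0.03 0' && python3 -m crank '0 0 -0.02 0;0 0 -0.02 0;0 0 -0.01 0;0 0 0 0;0 0 0 0' && python3 -m crank '0 0 0 0;0 0 0 0;0 0 0 0;0 0 0 0;0 0 0 0' 0 60 && python3 -c "from h import *;st()"
```

```text
t: 22.27
tool_pos: [0.5241, 0.3661, 0.1394]
tool_rot: [-2.652, -1.683, 0.002]
contact_force: [1.2, 0.0, -0.0]
opening: 0.0423
grip_force: 0.0
t: 22.68
tool_pos: [0.5248, 0.3671, 0.1165]
tool_rot: [2.652, 1.684, 0.001]
contact_force: [-0.4, 0.1, 0.2]
opening: 0.0426
grip_force: 0.0
t: 23.1
tool_pos: [0.5251, 0.3676, 0.1176]
tool_rot: [-2.652, -1.684, -0.003]
contact_force: [-1.5, 0.7, 3.8]
opening: 0.0092
grip_force: 58.5
t 23.10 pos [0.5251 0.3676 0.1176] yawY -25.2 q [0.49 0.18 1.67 0.   1.29 0.93] F [-1.5  0.7  3.8] op 0.0092 gf 58.5
```

The pull is gripped again. I'll swing the door back along the arc to about 0.2 rad.

```bash
python3 -m crank '-0.028 -0.022 0 0.06;-0.028 -0.025 0 0.06;-0.025 -0.027 0 0.06;-0.023 -0.03 0 0.06;-0.02 -0.032 0 0.06' && python3 -m crank '-0.017 -0.034 0 0.06;-0.013 -0.035 0 0.06;-0.01 -0.036 0 0.06;-0.006 -0.037 0 0.06;-0.002 -0.037 0 0.06' && python3 -m crank '0.001 -0.037 0 0.06;0.005 -0.037 0 0.06;0.009 -0.037 0 0.06;0.013 -0.035 0 0.06;0.016 -0.034 0 0.06'
cat >> h.py <<'E'
def door():
    o=st(); v=o['tool_pos'][:2]-[.627,.2085]; v0=np.array([.5418,.0403])-[.627,.2085]
    a=np.arctan2(v0[1],v0[0])-np.arctan2(v[1],v[0]); print('door %.3f r %.4f'%((a+1)%(2*np.pi)-1,np.hypot(*v)))
E
python3 -c "from h import *;door()"
```

```text
t: 23.52
tool_pos: [0.4632, 0.2987, 0.1175]
tool_rot: [2.178, 2.261, 0.004]
contact_force: [5.8, -1.7, 3.3]
opening: 0.0095
grip_force: 59.6
t: 23.93
tool_pos: [0.4408, 0.2089, 0.1176]
tool_rot: [1.588, 2.703, 0.007]
contact_force: [10.7, 2.2, -3.5]
opening: 0.0091
grip_force: 59.2
t: 24.35
tool_pos: [0.4627, 0.1195, 0.1175]
tool_rot: [0.914, 3.0, 0.007]
contact_force: [8.2, 6.5, -3.3]
opening: 0.009
grip_force: 59.3
t 24.35 pos [0.4627 0.1195 0.1175] yawY 56.1 q [ 0.1  -0.21  2.06  0.    1.29 -0.88] F [ 8.2  6.5 -3.3] op 0.0090 gf 59.3
door 0.606 r 0.1868
```

```bash
python3 -m crank '0.02 -0.032 0 0.06;0.023 -0.03 0 0.06;0.025 -0.027 0 0.06;0.027 -0.025 0 0.06;0.015 -0.012 0 0.06' && python3 -m crank '0 0 0 0.06;0 0 0 0;0 0 0 0;0 0 0 0;0 0 0 0' && python3 -c "from h import *;door()"
```

```text
t: 24.77
tool_pos: [0.5172, 0.0551, 0.1175]
tool_rot: [0.19, 3.134, -0.001]
contact_force: [-0.5, 0.1, 6.0]
opening: 0.0096
grip_force: 60.1
t: 25.18
tool_pos: [0.5154, 0.0552, 0.1174]
tool_rot: [-0.048, -3.14, 0.005]
contact_force: [-4.9, -3.4, 6.6]
opening: 0.0094
grip_force: 60.5
t 25.18 pos [0.5154 0.0552 0.1174] yawY 88.3 q [-0.04 -0.1   1.96 -0.    1.28 -1.57] F [-4.9 -3.4  6.6] op 0.0094 gf 60.5
door 0.160 r 0.1897
```

```bash
python3 -m crank '0.012 -0.007 0 0;0.012 -0.007 0 0;0.012 -0.006 0 0;0.012 -0.006 0 0;0.008 -0.004 0 0' && python3 -m crank '0.004 -0.001 0 0;0 0 0 0;0 0 0 0;0 0 0 0;0 0 0 0' && python3 -c "from h import *;door()"
```

```text
t: 25.6
tool_pos: [0.5414, 0.04, 0.1174]
tool_rot: [-0.047, -3.134, 0.006]
contact_force: [-18.1, 1.7, 13.1]
opening: 0.0092
grip_force: 61.0
t: 26.02
tool_pos: [0.543, 0.0401, 0.1172]
tool_rot: [-0.05, -3.134, 0.003]
contact_force: [-15.2, -3.7, 12.5]
opening: 0.0092
grip_force: 61.6
t 26.02 pos [0.543  0.0401 0.1172] yawY 88.2 q [-0.06 -0.03  1.9  -0.    1.29 -1.6 ] F [-15.2  -3.7  12.5] op 0.0092 gf 61.6
door -0.006 r 0.1882
```

```bash
python3 -m crank '0.004 0 0 0;0 0 0 0;0 0 0 0;0 0 0 0;0 0 0 0' && python3 -m crank '-0.005 0 0 0;0 0 0 0;0 0 0 0;0 0 0 0;0 0 0 0' 40 && python3 -m crank '0 0 0.03 0;0 0 0.05 0;0 0 0.05 0;0 0 0.05 0;0 0 0.04 0' && python3 -m crank '-0.05 -0.05 0 0;-0.05 -0.06 0 0;-0.02 -0.07 0 0;0 -0.08 0 0;0 -0.08 0 0' && python3 -m crank '0 -0.08 0 0;0 -0.08 0 0;0 -0.08 0 0;0 0 0 0;0 0 0 0'
python3 - <<'E'
from h import *
st()
t,_=save('top','t7'); s,_=save('side','s7')
a=cv2.imread('pics/t0.png').astype(int); b=cv2.imread('pics/t7.png').astype(int)
print('door region diff top',abs(a-b)[180:226,200:272].mean(), 'shift', [round(x,2) for x in cv2.phaseCorrelate(np.float32(a[180:226,200:272].mean(2)),np.float32(b[180:226,200:272].mean(2)))[0]])
a=cv2.imread('pics/s0.png').astype(int); b=cv2.imread('pics/s7.png').astype(int)
print('side',abs(a-b)[200:290,262:305].mean(),cv2.phaseCorrelate(np.float32(a[200:290,262:305].mean(2)),np.float32(b[200:290,262:305].mean(2)))[0])
E
```

```text
t: 26.43
tool_pos: [0.543, 0.0401, 0.1172]
tool_rot: [-0.05, -3.128, 0.004]
contact_force: [-23.0, -4.7, 18.0]
opening: 0.0093
grip_force: 62.4
t: 26.85
tool_pos: [0.5452, 0.041, 0.1161]
tool_rot: [-0.049, -3.141, 0.0]
contact_force: [-0.1, 0.2, 0.1]
opening: 0.0336
grip_force: 0.0
t: 27.27
tool_pos: [0.5457, 0.041, 0.2284]
tool_rot: [0.049, 3.139, -0.0]
contact_force: [0.3, -0.3, 0.0]
opening: 0.0342
grip_force: 0.0
t: 27.68
tool_pos: [0.4845, -0.1302, 0.2267]
tool_rot: [0.047, 3.14, -0.001]
contact_force: [0.6, 0.4, -0.1]
opening: 0.0341
grip_force: 0.0
t: 28.1
tool_pos: [0.4848, -0.2508, 0.226]
tool_rot: [-0.054, -3.141, -0.001]
contact_force: [0.7, 0.9, 0.3]
opening: 0.0343
grip_force: 0.0
t 28.10 pos [ 0.4848 -0.2508  0.226 ] yawY 88.0 q [-0.61 -0.13  1.8   0.    1.47 -2.15] F [0.7 0.9 0.3] op 0.0343 gf 0.0
door region diff top 5.902375201288245 shift [-0.03, 0.13]
side 3.7854435831180018 (0.5549582592836195, 0.04839833658736126)
```

Run:
```python
from h import *
g=lambda f:np.float32(cv2.imread(f'pics/{f}.png',0))
for f0,f1,(r,c) in [('s0','s7',(slice(206,248),slice(286,308))),('t0','t7',(slice(182,208),slice(203,270))),('t0','t7',(slice(206,228),slice(250,272)))]:
    A,B=g(f0)[r,c],g(f1)[r,c]; print(cv2.phaseCorrelate(A,B,cv2.createHanningWindow(A.shape[::-1],cv2.CV_32F)))
```

```text
((-0.19168184722879467, 0.6778103541341132), 0.7790571521829676)
((0.022685926404420798, 0.5286092121072521), 0.8328640132283969)
((-0.10714875096256016, -0.08842248658592489), 1.0030355147189565)
```

The pull stands where it started, within 0.7 px; resting on the rollers it would be off by about 5 px. The door also stood firm against its stop under 23 N. Handing in.

```bash
python3 -c "from station import ctrl;print(ctrl.finish_job())"
```

```text
the job is handed in; nothing more can be done
None
```

I handed the job in at about 28 s: the red tray lies centred and aligned on the mat, about 3 mm from its middle, the cabinet door is pushed shut against its stop, and nothing else was touched; the interface gave no verdict.

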